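Set and lock the depth stop on a calibration box

ROBOT

A 7-joint arm with a two-finger parallel gripper is mounted at the origin on a cart in front of the work surface, level with it; the furniture and walls round the work are solid. World frame = base frame: x ahead of the robot, y to its left, z up, the work surface at z = 0. Lengths are in mm, angles in rad, forces in N, time in s.
With the tool pointing down it reaches from about 400 to 875 mm from the base axis. Payload 4.4 kg.
Tool frame: the origin (TCP) lies midway between the tips of the shut fingers; the grasp point (between the pads) lies 19 mm behind it; z points along the fingers, y is the line along which they close (so a half turn about z gives the same grasp; the last joint's range is limited). The gripper opens to 85 mm and grips with 20 to 120 N. Pads are 22 mm wide; open, the fingers measure 114 mm over their backs; the gripper's body (76 mm by 85 mm) begins 54 mm behind the grasp point. The pads swing forward as they close: fully open they stand 13 mm farther back than shut.
Start: joints at [1.113, 0.628, 0.038, 1.517, -0.027, 0.996, -0.02], TCP at [248.232, -600.748, 231.313] pointing down, gripper open.
Joint ranges: [-3.06, 3.06], [-0.37, 2.12], [-1.25, 1.32], [0.18, 2.47], [-1.1, 4.24], [0.23, 1.98], [-2.94, 2.94]. Speed limits (rad/s): [2.57, 2.57, 3.14, 3.14, 3.14, 3.14, 3.14].

INTERFACE

Orientations are given as [roll, pitch, yaw] about the fixed x, y, z axes, in that order (R = Rz(yaw) Ry(pitch) Rx(roll)).
In Python, from cell import read_state, get_image, finish_job gives the robot as it stands.
- The arm moves only by the tool send_rows, never from a script. Its argument "series" is a list of rows, each an object of numbers: "ax", "ay", "az": the turn, a rotation vector about the tool's x, y, z in rad; "dx", "dy", "dz": the shift along the tool's x, y, z in cm; "hand": the closure, from 0 (fully open) to 1 (shut). In form: [{"ax": .., "ay": .., "az": .., "dx": .., "dy": .., "dz": .., "hand": ..}, ...]. A call has 1 to 10 rows; each row is the pose to reach, as a shift and turn from the pose commanded when the call began, along the tool's axes at that moment; what a row does not reach only later rows make up. A row lasts 1/10 s, in which the tool goes at most 50 mm and 8.59 degrees, less where a joint would pass 70% of its speed; a pose out of reach is approached as far as the arm can. A call with a gripper value outside its range is refused whole. The fingers move at their own pace and stop on an object; the grip force is fixed at half the most. Time passes only in rows, so rows that repeat a pose let the fingers close. It gives the time, the measured TCP pose, the force, the opening and the grip force at its end, in the units of the state.
- read_state(): the state, without advancing time (a new reading comes with each control period).
- get_image(name): name is "side" or "top" or "wrist"; returns a dict with "pixels" (400x640x3 uint8, red, green, blue), "mtx" (3x3 intrinsics, pixels), "R" (3x3) and "t" (3): a world point X has camera coordinates R X + t. Camera axes: x right, y down, z forward; pixel columns grow to the right and rows downward; lengths in mm; the calibration is good to about 2 mm. A picture is of the moment at which its call begins. There is no depth.
- finish_job(): hands the job in; it is judged then, once.
The state is a dict: "clock": time; "qpos": joint angles; "qd": joint speeds; "tau": joint torques, N m; "eef_pos": TCP position; "tool_rot": TCP orientation; "force": force on the tool from outside, world axes, zero at the start; "torque": the same for the moment, N m; "width": finger opening in mm; "gripper_force": force on a finger pad.
Only numpy, scipy, OpenCV 4.12 (cv2) and the standard library are available. Lean on these libraries where they do the work, as an engineer would, in place of code of your own. Each camera call takes 0.05 s, during which the arm holds its last target. There are 200 camera calls.

TASK

Lower the depth stop of the little stand by its red pad until its foot really bears on the black round calibration box: lightly, a firm touch but no hard press, because the box is delicate. Then swing the yellow-posted lever fully over to lock the clamp, with the foot still bearing on the box, and leave the box and the things round the stand where they are.

Things in the scene. Friction and masses are not known exactly. Their poses are not given: they have to be found in the camera images.
- gauge_stand: Grey base plate 100 x 150 x 14 mm with a steel column 24 x 24 mm, 180 mm high over the worktop; fixed. Origin at the middle of the base's underside, z up; the column stands 45 mm from it along +y, the stop's foot comes down 30 mm from it along -y.
- stop_head: Blue stop head, slides straight up and down the column, travel 60 mm; highest, its pad top is 190 mm over the worktop. Origin: centre of the top of its red press pad (32 mm across, 12 mm high); axes as gauge_stand's. A dry brake holds it wherever it is left: 3 to 6 N of downward push slide it down (a little unevenly), about 13 N up. After the foot has met the box, all further push goes into the box.
- clamp_lever (a joint): Cam clamp lever on the head, turns level about an upright pin. 0 = open, lever along the stand's +y; growing values turn it clockwise seen from above, towards the stand's +x, to a stop at 1.3 rad. From about 0.4 rad the cam rubs on the column and it goes stiffly (up to about 6 N at the post); locked beyond 1.1 rad; stays where it is left.
- lever_post (a point): Top centre of the upright yellow post, 12 mm across, 30 mm tall, that stands at the end of the lever, 55 mm from the lever's pin. The post's top is 15 mm above the level of the pad's top; below it is the 10 mm wide, 7 mm thick dark lever, whose top is 27 mm below the post's top.
- lever_pivot (a point): Point on the axis of the lever's pin, level with the top of the red pad, 105 mm along the stand's +y from the pad's centre.
- cal_box: Black round calibration box, 64 mm across and 25 mm high, 160 g, loose, standing on the stand's base under the foot. Origin at the centre of its underside. Delicate: more than 20 N from the stop damages it; the touch should be a few newtons.
- amber: Amber reagent bottle 46 mm across, 102 mm high, standing near the stand; leave alone. Origin at the centre of its underside.
- bench_timer: White bench timer 62 x 62 x 21 mm lying near the stand; leave alone. Origin at the centre of its underside.
- rod_end (a point): Lower end of the 12 mm steel rod under the pad, 94 mm straight below the pad's top. The white screw-in foot (16 mm across) sits on it; its underside is 6 to 16 mm below this point, screwed in differently each time and not measured. When the push is let go, the head's brake keeps the foot's pressure on the box, up to about 10 N.
There are look-alikes about, which are no part of the job. There is more than one size of the cal_box; the one meant has the size given above.

How it is judged (in metres and radians):
On the way, in this order (a step that is already met when the one before it is completed fails the run):
1. the foot bears on the box (over 0.8 N) while the clamp is still open (under 0.5 rad) (contact force between stop_head and cal_box above 0.8 N and value of joint clamp_lever below 0.5 rad), for 0.2 s.
2. the clamp is locked (over 1.1 rad) with the foot bearing on the box (contact force between stop_head and cal_box above 0.8 N and value of joint clamp_lever above 1.1 rad), for 0.2 s.
At the end, for the whole second after the job is handed in: The clamp lever is past 1.1 rad, the head is at rest and its foot presses on the calibration box with 0.8 to 15 N, and the box is within 8 mm of where it stood (all of step 2 and contact force between stop_head and cal_box below 15 N and linear speed of stop_head below 0.005 m/s and distance of cal_box from where it was at the start of the episode below 0.008 m); the robot touches nothing.
It fails at once if the stop presses on the calibration box with more than 20 N (contact force between stop_head and cal_box above 20 N).
It fails at once if the bottle or the timer is moved by more than 20 mm (distance of any of amber, bench_timer from where it was at the start of the episode above 0.02 m).
It also fails if it takes over 56 s, if anything falls off the work surface, if the arm or the gripper's body presses on something with over 40 N, if the wrist force passes 120 N, or if a joint passes its speed limit or range.

## Working session

There is one attempt and no reset: what is moved stays moved. The work goes in short steps, Python scripts to look and compute and a tool call to move; the robot and the scene stay as the last step left them, time stands still between calls to the robot, and variables do not carry over. Pictures are saved under pics/ and viewed, at most 10 in all, crops included, and the job is handed in when it is done.

Besides the shell and the picture viewer there is one more tool, called after ">>>" as a command line: name --argument value ..., lists and objects as JSON in quotes. send_rows: Moves the arm, as the interface text tells. Its arguments: {"type":"object","properties":{"series":{"type":"array","items":{"type":"object","properties":{"ax":{"type":"number"},"ay":{"type":"number"},"az":{"type":"number"},"dx":{"type":"number"},"dy":{"type":"number"},"dz":{"type":"number"},"hand":{"type":"number"}}}}},"required":["series"]}

```bash
mkdir -p pics; cat > h.py <<'E'
import numpy as np,cv2
from cell import read_state,get_image,finish_job
def snap(n,f):
    d=get_image(n); cv2.imwrite(f'pics/{f}.png',cv2.cvtColor(d['pixels'],cv2.COLOR_RGB2BGR)); np.savez(f'pics/{f}.npz',**d); return d
def ray(f,u,v):
    d=np.load(f'pics/{f}.npz'); R=d['R'];c=-R.T@d['t']; r=R.T@np.linalg.inv(d['mtx'])@[u,v,1]; return c,r
def atz(f,u,v,z):
    c,r=ray(f,u,v); return c+r*(z-c[2])/r[2]
def proj(f,X):
    d=np.load(f'pics/{f}.npz'); p=d['mtx']@(d['R']@np.array(X,float)+d['t']); return p[:2]/p[2]
def tri(*o):
    A=np.zeros((3,3));b=np.zeros(3)
    for f,u,v in o:
        c,r=ray(f,u,v); r=r/np.linalg.norm(r); P=np.eye(3)-np.outer(r,r);A+=P;b+=P@c
    return np.linalg.solve(A,b)
E
python3 -c "
from h import *
for n in ['side','top']:
    d=snap(n,n+'0'); print(n,-d['R'].T@d['t'],d['R'][2],d['mtx'][0,0])
print(read_state())"
```

```text
side [296.05250976 691.06870488 815.68720883] [ 0.14152863 -0.76689542 -0.6259721 ] 479.83000713441686
top [ 362.04419205 -104.35871628 1005.7217873 ] [ 0.06886533 -0.02607521 -0.99728514] 375.3358538358611
{'clock': 0.1, 'qpos': array([ 1.11315853,  0.62926716,  0.03840976,  1.51824413, -0.02701384,
        0.99630549, -0.01997067]), 'qd': array([-0.00044306, -0.00236237,  0.00184803, -0.00162909, -0.00106142,
        0.00210866, -0.00064195]), 'tau': array([ 2.24062176e-03, -5.64527643e+01,  1.22993454e+00, -1.93969882e+01,
        1.11818526e-02,  5.48079508e-03,  3.23261213e-05]), 'eef_pos': array([ 248.0679298 , -600.20521443,  230.47926676]), 'tool_rot': array([-3.13988494e+00, -1.47526770e-05,  3.91888430e-01]), 'force': array([-0.2480728 ,  1.3816954 , -0.49525033]), 'torque': array([-0.01249128, -0.00205556,  0.00533012]), 'gripper_force': 0.0, 'width': 85.45677372186995}
```

View pics/side0.png

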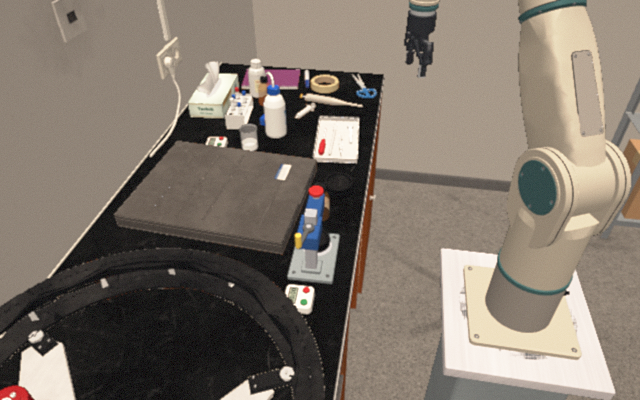

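View pics/top0.png

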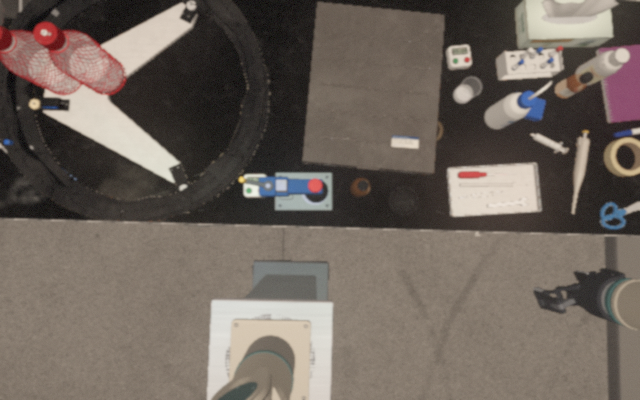

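Top view: the stand is at (303,190), with its red pad at (316,186) and yellow post at (242,180). The timer is at (255,186) and the amber bottle at (361,187). The black disc at (402,200) looks like another, larger box. I'll check enlarged crops.

```bash
python3 -c "
import cv2,numpy as np
a=cv2.imread('pics/top0.png')[165:220,225:425]; b=cv2.imread('pics/side0.png')[165:325,265:365]
cv2.imwrite('pics/c1.png',cv2.resize(a,None,fx=4,fy=4,interpolation=2))
cv2.imwrite('pics/c2.png',cv2.resize(b[:145],None,fx=4,fy=4,interpolation=2))
"
```

```text
(no output)
```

View pics/c1.png

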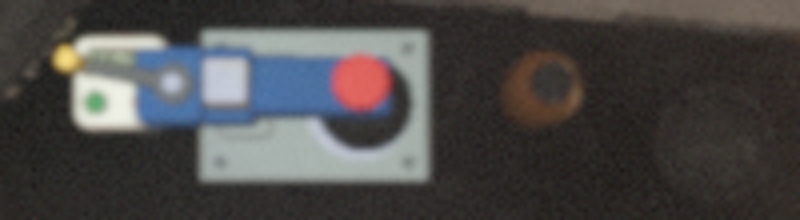

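View pics/c2.png

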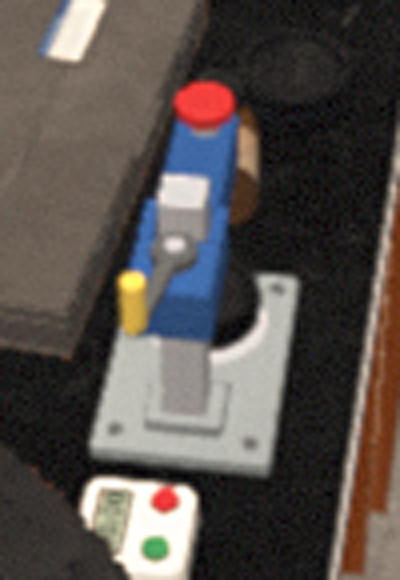

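Crop 1 puts the pad at (315,185.5), the pin at (268,185.5), the post at (241.5,179.5) and the target black box under the foot at about (316,192). Crop 2 puts the pad at (316,190.5), the pin at (309,226) and the post top at (298,235). The look-alike is the flat disc at (402,200), which stands off the base. The box on the stand's base is the one to use.

```bash
python3 -c "
from h import *
np.set_printoptions(precision=1,suppress=True)
P=tri(('top0',315,185.5),('side0',316.2,190.3));V=tri(('top0',268,185.5),('side0',309,226.2));Y=tri(('top0',241.5,179.7),('side0',298,234.5))
print('pad',P,'piv',V,np.linalg.norm((V-P)[:2]),'post',Y,np.linalg.norm((Y-V)[:2]))
# base corners
for u,v in [(200,30),(430,30),(430,182),(200,182)]: print('base',atz('top0',225+u/4,165+v/4,14))
for u,v in [(110,330),(298,276),(270,470),(92,455)]: print('baseside',atz('side0',265+u/4,165+v/4,14))
print('bottle',atz('top0',225+552/4,165+82/4,102),'timer',atz('top0',225+115/4,165+82/4,21), 'tmr side', atz('side0',265+140/4,165+520/4,21))
for u,v in [(303,170),(440,170),(443,14)]: print('slab',atz('top0',u,v,50))
print('slabside',[atz('side0',265+u/4,165+v/4,z) for u,v,z in [(75,350,0),(75,325,30),(75,325,60)]])
for z in (160,190): print(z,atz('top0',315,185.5,z),atz('side0',316.2,190.3,z))
"
```

```text
pad [ 440.9 -103.7  175.8] piv [437.7   1.2 167.1] 104.91549429291544 post [447.1  55.5 193.8] 55.068605984110725
base [487.7   3.4  14. ]
base [ 492.4 -149.1   14. ]
base [ 391.4 -151.7   14. ]
base [387.1  -0.2  14. ]
baseside [494.5 -83.   14. ]
baseside [ 392.3 -146.8   14. ]
baseside [386.5   6.3  14. ]
baseside [483.9  12.2  14. ]
bottle [ 451.4 -220.   102. ] timer [450.9  56.9  21. ] tmr side [447.7  57.4  21. ]
slab [491.8 -71.7  50. ]
slab [ 502.8 -425.6   50. ]
slab [ 921.8 -431.1   50. ]
slabside [array([514.8, -76.9,   0. ]), array([511.3, -68.1,  30. ]), array([503.1, -39.2,  60. ])]
160 [ 442.4 -103.7  160. ] [ 444.4 -123.3  160. ]
190 [ 439.6 -103.7  190. ] [437.6 -86.1 190. ]
```

```bash
cat >> h.py <<'E'
from scipy.spatial.transform import Rotation as Ro
def rel(x,y,z,yaw,s=None):
    s=s or read_state(); R0=Ro.from_euler('xyz',s['tool_rot'])
    R1=Ro.from_euler('xyz',[np.pi,0,yaw])
    print('d(cm)',np.round(R0.inv().apply(np.array([x,y,z])-s['eef_pos'])/10,3),'a',np.round((R0.inv()*R1).as_rotvec(),3))
E
python3 -c "
from h import *
rel(441,-104,230,1.57)"
```

```text
d(cm) [ 36.782 -38.49    0.114] a [-1.000e-03 -1.000e-03 -1.178e+00]
```

>>> send_rows --series '[{"dx":9,"dy":-9.5,"dz":0,"az":-0.3,"hand":1},{"dx":18,"dy":-19,"dz":0,"az":-0.6,"hand":1},{"dx":27,"dy":-28,"dz":0,"az":-0.9,"hand":1},{"dx":36.8,"dy":-38.5,"dz":0,"az":-1.18,"hand":1},{"dx":36.8,"dy":-38.5,"dz":0,"az":-1.18,"hand":1},{"dx":36.8,"dy":-38.5,"dz":0,"az":-1.18,"hand":1},{"dx":36.8,"dy":-38.5,"dz":0,"az":-1.18,"hand":1},{"dx":36.8,"dy":-38.5,"dz":0,"az":-1.18,"hand":1},{"dx":36.8,"dy":-38.5,"dz":0,"az":-1.18,"hand":1},{"dx":36.8,"dy":-38.5,"dz":0,"az":-1.18,"hand":1}]'

```text
invalid input at $.series[0]: expected keys ax, ay, az, dx, dy, dz, hand
```

>>> send_rows --series '[{"ax":0,"ay":0,"dx":9,"dy":-9.5,"dz":0,"az":-0.3,"hand":1},{"ax":0,"ay":0,"dx":18,"dy":-19,"dz":0,"az":-0.6,"hand":1},{"ax":0,"ay":0,"dx":27,"dy":-28,"dz":0,"az":-0.9,"hand":1},{"ax":0,"ay":0,"dx":36.8,"dy":-38.5,"dz":0,"az":-1.18,"hand":1},{"ax":0,"ay":0,"dx":36.8,"dy":-38.5,"dz":0,"az":-1.18,"hand":1},{"ax":0,"ay":0,"dx":36.8,"dy":-38.5,"dz":0,"az":-1.18,"hand":1},{"ax":0,"ay":0,"dx":36.8,"dy":-38.5,"dz":0,"az":-1.18,"hand":1},{"ax":0,"ay":0,"dx":36.8,"dy":-38.5,"dz":0,"az":-1.18,"hand":1},{"ax":0,"ay":0,"dx":36.8,"dy":-38.5,"dz":0,"az":-1.18,"hand":1},{"ax":0,"ay":0,"dx":36.8,"dy":-38.5,"dz":0,"az":-1.18,"hand":1}]'

```text
clock: 1.1
eef_pos: [429.7, -133.0, 231.3]
tool_rot: [-3.142, 0.0, 1.571]
force: [1.1, -0.3, 0.6]
width: 0.2
gripper_force: 0.0
```

>>> send_rows --series '[{"ax":0,"ay":0,"az":0,"dx":2.9,"dy":1.1,"dz":0,"hand":1},{"ax":0,"ay":0,"az":0,"dx":2.9,"dy":1.1,"dz":0,"hand":1},{"ax":0,"ay":0,"az":0,"dx":2.9,"dy":1.1,"dz":0,"hand":1},{"ax":0,"ay":0,"az":0,"dx":2.9,"dy":1.1,"dz":0,"hand":1}]'

```text
clock: 1.5
eef_pos: [439.9, -107.0, 231.1]
tool_rot: [-3.141, 0.001, 1.57]
force: [0.1, -0.1, -1.0]
width: 0.3
gripper_force: 0.0
```

```bash
python3 -c "
from h import *
snap('wrist','w0');s=read_state();print(s['eef_pos'],s['force'],s['clock'])
rel(441,-104,190,1.57)
print(proj('w0',[441,-104,176]),proj('w0',[438,1,167]),proj('w0',[447,56,191]))"
```

```text
[ 439.87163346 -107.18580312  231.12947485] [-0.50887789 -0.0039948  -0.75295229] 1.55
d(cm) [0.321 0.115 4.113] a [-0.001  0.001 -0.001]
[318.84278871 213.33544939] [314.21772146  47.34717683] [331.87583042 -84.99428196]
```

View pics/w0.png

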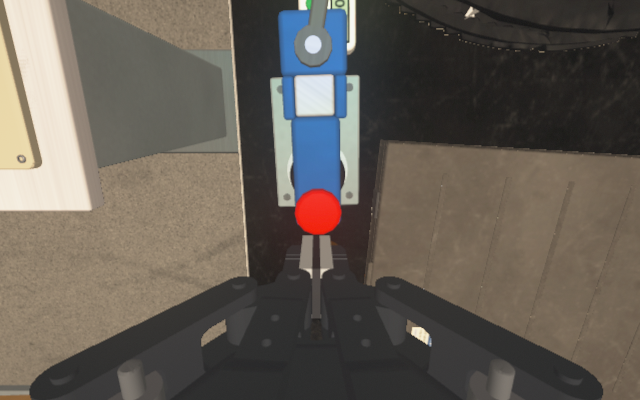

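Wrist view: the pad is at (318,212) and the pin at (313,44), both within 3 px of the prediction. The position is right, so I'll go down.

>>> send_rows --series '[{"ax":0,"ay":0,"az":0,"dx":0.2,"dy":0.1,"dz":2,"hand":1},{"ax":0,"ay":0,"az":0,"dx":0.3,"dy":0.1,"dz":4,"hand":1},{"ax":0,"ay":0,"az":0,"dx":0.3,"dy":0.1,"dz":4.4,"hand":1},{"ax":0,"ay":0,"az":0,"dx":0.3,"dy":0.1,"dz":4.4,"hand":1},{"ax":0,"ay":0,"az":0,"dx":0.3,"dy":0.1,"dz":4.4,"hand":1}]'

```text
clock: 2.05
eef_pos: [441.8, -103.4, 187.9]
tool_rot: [3.141, 0.0, 1.571]
force: [-0.8, -0.4, 0.1]
width: -0.1
gripper_force: 0.0
```

>>> send_rows --series '[{"ax":0,"ay":0,"az":0,"dx":0,"dy":0,"dz":0.2,"hand":1},{"ax":0,"ay":0,"az":0,"dx":0,"dy":0,"dz":0.4,"hand":1},{"ax":0,"ay":0,"az":0,"dx":0,"dy":0,"dz":0.6,"hand":1},{"ax":0,"ay":0,"az":0,"dx":0,"dy":0,"dz":0.8,"hand":1},{"ax":0,"ay":0,"az":0,"dx":0,"dy":0,"dz":1.0,"hand":1}]'

```text
clock: 2.55
eef_pos: [441.6, -102.8, 177.5]
tool_rot: [3.141, 0.0, 1.572]
force: [-1.1, -0.1, 5.2]
width: -0.2
gripper_force: 2.1
```

>>> send_rows --series '[{"ax":0,"ay":0,"az":0,"dx":0,"dy":0,"dz":0.2,"hand":1},{"ax":0,"ay":0,"az":0,"dx":0,"dy":0,"dz":0.4,"hand":1},{"ax":0,"ay":0,"az":0,"dx":0,"dy":0,"dz":0.6,"hand":1},{"ax":0,"ay":0,"az":0,"dx":0,"dy":0,"dz":0.8,"hand":1},{"ax":0,"ay":0,"az":0,"dx":0,"dy":0,"dz":1.0,"hand":1}]'

```text
clock: 3.05
eef_pos: [441.6, -102.8, 167.2]
tool_rot: [3.141, 0.0, 1.572]
force: [-0.8, -1.1, 4.3]
width: -0.3
gripper_force: 2.1
```

>>> send_rows --series '[{"ax":0,"ay":0,"az":0,"dx":0,"dy":0,"dz":0.2,"hand":1},{"ax":0,"ay":0,"az":0,"dx":0,"dy":0,"dz":0.4,"hand":1},{"ax":0,"ay":0,"az":0,"dx":0,"dy":0,"dz":0.6,"hand":1},{"ax":0,"ay":0,"az":0,"dx":0,"dy":0,"dz":0.8,"hand":1},{"ax":0,"ay":0,"az":0,"dx":0,"dy":0,"dz":1.0,"hand":1}]'

```text
clock: 3.55
eef_pos: [441.6, -102.8, 157.2]
tool_rot: [3.141, 0.0, 1.572]
force: [-0.1, -0.3, 3.9]
width: 0.2
gripper_force: 2.1
```

>>> send_rows --series '[{"ax":0,"ay":0,"az":0,"dx":0,"dy":0,"dz":0.06,"hand":1},{"ax":0,"ay":0,"az":0,"dx":0,"dy":0,"dz":0.12,"hand":1},{"ax":0,"ay":0,"az":0,"dx":0,"dy":0,"dz":0.18,"hand":1},{"ax":0,"ay":0,"az":0,"dx":0,"dy":0,"dz":0.24,"hand":1},{"ax":0,"ay":0,"az":0,"dx":0,"dy":0,"dz":0.3,"hand":1},{"ax":0,"ay":0,"az":0,"dx":0,"dy":0,"dz":0.36,"hand":1},{"ax":0,"ay":0,"az":0,"dx":0,"dy":0,"dz":0.42,"hand":1},{"ax":0,"ay":0,"az":0,"dx":0,"dy":0,"dz":0.48,"hand":1},{"ax":0,"ay":0,"az":0,"dx":0,"dy":0,"dz":0.54,"hand":1}]'

```text
clock: 4.45
eef_pos: [441.6, -102.8, 151.9]
tool_rot: [3.141, 0.0, 1.572]
force: [0.4, -1.1, 4.7]
width: 0.1
gripper_force: 2.1
```

>>> send_rows --series '[{"ax":0,"ay":0,"az":0,"dx":0,"dy":0,"dz":0.03,"hand":1},{"ax":0,"ay":0,"az":0,"dx":0,"dy":0,"dz":0.06,"hand":1},{"ax":0,"ay":0,"az":0,"dx":0,"dy":0,"dz":0.09,"hand":1},{"ax":0,"ay":0,"az":0,"dx":0,"dy":0,"dz":0.12,"hand":1}]'

```text
clock: 4.85
eef_pos: [441.6, -102.8, 150.7]
tool_rot: [3.141, 0.0, 1.572]
force: [0.3, -1.6, 4.9]
width: 0.1
gripper_force: 2.0
```

>>> send_rows --series '[{"ax":0,"ay":0,"az":0,"dx":0,"dy":0,"dz":0.03,"hand":1},{"ax":0,"ay":0,"az":0,"dx":0,"dy":0,"dz":0.06,"hand":1},{"ax":0,"ay":0,"az":0,"dx":0,"dy":0,"dz":0.09,"hand":1},{"ax":0,"ay":0,"az":0,"dx":0,"dy":0,"dz":0.09,"hand":1}]'

```text
clock: 5.25
eef_pos: [441.6, -102.8, 149.8]
tool_rot: [3.141, -0.0, 1.572]
force: [1.5, -0.7, 2.6]
width: -0.4
gripper_force: 1.7
```

>>> send_rows --series '[{"ax":0,"ay":0,"az":0,"dx":0,"dy":0,"dz":0.03,"hand":1},{"ax":0,"ay":0,"az":0,"dx":0,"dy":0,"dz":0.06,"hand":1},{"ax":0,"ay":0,"az":0,"dx":0,"dy":0,"dz":0.09,"hand":1},{"ax":0,"ay":0,"az":0,"dx":0,"dy":0,"dz":0.12,"hand":1}]'

```text
clock: 5.65
eef_pos: [441.6, -102.8, 148.6]
tool_rot: [3.141, 0.0, 1.572]
force: [1.5, -1.5, 4.8]
width: -0.2
gripper_force: 2.0
```

>>> send_rows --series '[{"ax":0,"ay":0,"az":0,"dx":0,"dy":0,"dz":0.03,"hand":1},{"ax":0,"ay":0,"az":0,"dx":0,"dy":0,"dz":0.06,"hand":1},{"ax":0,"ay":0,"az":0,"dx":0,"dy":0,"dz":0.09,"hand":1},{"ax":0,"ay":0,"az":0,"dx":0,"dy":0,"dz":0.12,"hand":1}]'

```text
clock: 6.05
eef_pos: [441.6, -102.8, 147.4]
tool_rot: [3.141, 0.0, 1.572]
force: [1.5, -1.6, 3.7]
width: 0.2
gripper_force: 2.0
```

>>> send_rows --series '[{"ax":0,"ay":0,"az":0,"dx":0,"dy":0,"dz":0.03,"hand":1},{"ax":0,"ay":0,"az":0,"dx":0,"dy":0,"dz":0.06,"hand":1},{"ax":0,"ay":0,"az":0,"dx":0,"dy":0,"dz":0.09,"hand":1},{"ax":0,"ay":0,"az":0,"dx":0,"dy":0,"dz":0.12,"hand":1}]'

```text
clock: 6.45
eef_pos: [441.6, -102.8, 146.2]
tool_rot: [3.141, 0.0, 1.572]
force: [1.6, -2.0, 3.6]
width: -0.1
gripper_force: 2.0
```

>>> send_rows --series '[{"ax":0,"ay":0,"az":0,"dx":0,"dy":0,"dz":0.03,"hand":1},{"ax":0,"ay":0,"az":0,"dx":0,"dy":0,"dz":0.06,"hand":1},{"ax":0,"ay":0,"az":0,"dx":0,"dy":0,"dz":0.09,"hand":1},{"ax":0,"ay":0,"az":0,"dx":0,"dy":0,"dz":0.12,"hand":1}]'

```text
clock: 6.85
eef_pos: [441.6, -102.8, 145.0]
tool_rot: [3.141, 0.0, 1.572]
force: [1.1, -1.8, 4.2]
width: 0.1
gripper_force: 2.0
```

>>> send_rows --series '[{"ax":0,"ay":0,"az":0,"dx":0,"dy":0,"dz":0.03,"hand":1},{"ax":0,"ay":0,"az":0,"dx":0,"dy":0,"dz":0.06,"hand":1},{"ax":0,"ay":0,"az":0,"dx":0,"dy":0,"dz":0.09,"hand":1},{"ax":0,"ay":0,"az":0,"dx":0,"dy":0,"dz":0.12,"hand":1}]'

```text
clock: 7.25
eef_pos: [441.6, -102.8, 143.8]
tool_rot: [3.141, 0.0, 1.572]
force: [1.6, -1.9, 4.2]
width: -0.4
gripper_force: 2.0
```

>>> send_rows --series '[{"ax":0,"ay":0,"az":0,"dx":0,"dy":0,"dz":0.03,"hand":1},{"ax":0,"ay":0,"az":0,"dx":0,"dy":0,"dz":0.06,"hand":1},{"ax":0,"ay":0,"az":0,"dx":0,"dy":0,"dz":0.09,"hand":1},{"ax":0,"ay":0,"az":0,"dx":0,"dy":0,"dz":0.12,"hand":1}]'

```text
clock: 7.65
eef_pos: [441.6, -102.8, 142.6]
tool_rot: [3.141, 0.0, 1.572]
force: [1.5, -1.8, 4.3]
width: 0.1
gripper_force: 2.0
```

>>> send_rows --series '[{"ax":0,"ay":0,"az":0,"dx":0,"dy":0,"dz":0.03,"hand":1},{"ax":0,"ay":0,"az":0,"dx":0,"dy":0,"dz":0.06,"hand":1},{"ax":0,"ay":0,"az":0,"dx":0,"dy":0,"dz":0.09,"hand":1},{"ax":0,"ay":0,"az":0,"dx":0,"dy":0,"dz":0.12,"hand":1}]'

```text
clock: 8.05
eef_pos: [441.6, -102.8, 141.4]
tool_rot: [3.141, 0.0, 1.572]
force: [1.3, -2.5, 7.1]
width: 0.2
gripper_force: 3.7
```

Contact seems to be starting, so I'll use finer steps.

>>> send_rows --series '[{"ax":0,"ay":0,"az":0,"dx":0,"dy":0,"dz":0.01,"hand":1},{"ax":0,"ay":0,"az":0,"dx":0,"dy":0,"dz":0.01,"hand":1}]'

```text
clock: 8.25
eef_pos: [441.6, -102.8, 141.5]
tool_rot: [3.141, 0.0, 1.572]
force: [1.7, -2.2, 6.1]
width: 0.1
gripper_force: 2.8
```

```bash
python3 -c "
from h import *
for i in range(4):
    snap('wrist','w1');s=read_state();print(s['eef_pos'][2],s['force'],s['gripper_force'],s['clock'])"
```

```text
141.4572467660812 [ 1.26899318 -1.3678929   5.58515667] 2.828534245491028 8.3
141.4537535647776 [ 1.95505165 -1.60916651  6.3653331 ] 2.8247660771012306 8.35
141.45134527525278 [ 0.69351198 -2.21914383  5.43830052] 2.822057269513607 8.4
141.4373988273634 [ 1.17228072 -1.27507678  6.15234622] 2.819717265665531 8.45
```

>>> send_rows --series '[{"ax":0,"ay":0,"az":0,"dx":0,"dy":0,"dz":0.01,"hand":1},{"ax":0,"ay":0,"az":0,"dx":0,"dy":0,"dz":0.02,"hand":1},{"ax":0,"ay":0,"az":0,"dx":0,"dy":0,"dz":0.02,"hand":1},{"ax":0,"ay":0,"az":0,"dx":0,"dy":0,"dz":0.02,"hand":1}]'

```text
clock: 8.85
eef_pos: [441.6, -102.8, 141.4]
tool_rot: [3.141, 0.0, 1.572]
force: [0.5, -1.8, 7.9]
width: 0.1
gripper_force: 3.9
```

>>> send_rows --series '[{"ax":0,"ay":0,"az":0,"dx":0,"dy":0,"dz":0.01,"hand":1},{"ax":0,"ay":0,"az":0,"dx":0,"dy":0,"dz":0.02,"hand":1},{"ax":0,"ay":0,"az":0,"dx":0,"dy":0,"dz":0.02,"hand":1},{"ax":0,"ay":0,"az":0,"dx":0,"dy":0,"dz":0.02,"hand":1}]'

```text
clock: 9.25
eef_pos: [441.6, -102.8, 141.4]
tool_rot: [3.141, 0.0, 1.572]
force: [0.7, -2.2, 9.5]
width: -0.3
gripper_force: 4.8
```

```bash
python3 -c "
from h import *
for i in range(4):
    snap('side','s1');s=read_state();print(s['eef_pos'][2],s['force'],s['gripper_force'],s['clock'])"
```

```text
141.3840023672195 [ 1.06159177 -1.81391717 10.37385406] 4.833825290911591 9.3
141.3934206552499 [ 0.61537228 -0.50452435  9.53454035] 4.833838295552368 9.35
141.37569566866864 [ 1.0617098  -1.05458062  9.31852125] 4.833057727422556 9.4
141.3889883013853 [ 0.61575194 -1.7243243   9.31620235] 4.834360282422949 9.45
```

>>> send_rows --series '[{"ax":0,"ay":0,"az":0,"dx":0,"dy":0,"dz":-0.05,"hand":1},{"ax":0,"ay":0,"az":0,"dx":0,"dy":0,"dz":-0.2,"hand":1},{"ax":0,"ay":0,"az":0,"dx":0,"dy":0,"dz":-1.5,"hand":1},{"ax":0,"ay":0,"az":0,"dx":0,"dy":0,"dz":-4,"hand":1},{"ax":0,"ay":0,"az":0,"dx":0,"dy":0,"dz":-6.5,"hand":1},{"ax":0,"ay":0,"az":0,"dx":0,"dy":0,"dz":-6.5,"hand":1},{"ax":0,"ay":0,"az":0,"dx":0,"dy":0,"dz":-6.5,"hand":1}]'

```text
clock: 10.15
eef_pos: [440.5, -102.5, 205.6]
tool_rot: [-3.14, -0.0, 1.572]
force: [0.5, 0.3, 0.2]
width: -0.1
gripper_force: 0.0
```

```bash
python3 -c "
from h import *
s=read_state();print(s['eef_pos'],s['clock'])
rel(423,59.5,206,2.97)"
```

```text
[ 440.54301776 -102.5289063   205.59872464] 10.15
d(cm) [16.205 -1.739 -0.033] a [-1.000e-03 -1.000e-03 -1.398e+00]
```

>>> send_rows --series '[{"ax":0,"ay":0,"az":-0.14,"dx":3,"dy":-0.3,"dz":0,"hand":1},{"ax":0,"ay":0,"az":-0.28,"dx":6,"dy":-0.6,"dz":0,"hand":1},{"ax":0,"ay":0,"az":-0.42,"dx":9,"dy":-0.9,"dz":0,"hand":1},{"ax":0,"ay":0,"az":-0.56,"dx":12,"dy":-1.2,"dz":0,"hand":1},{"ax":0,"ay":0,"az":-0.7,"dx":15,"dy":-1.5,"dz":0,"hand":1},{"ax":0,"ay":0,"az":-0.84,"dx":16.2,"dy":-1.7,"dz":0,"hand":1},{"ax":0,"ay":0,"az":-0.98,"dx":16.2,"dy":-1.7,"dz":0,"hand":1},{"ax":0,"ay":0,"az":-1.12,"dx":16.2,"dy":-1.7,"dz":0,"hand":1},{"ax":0,"ay":0,"az":-1.26,"dx":16.2,"dy":-1.7,"dz":0,"hand":1},{"ax":0,"ay":0,"az":-1.4,"dx":16.2,"dy":-1.7,"dz":0,"hand":1}]'

```text
clock: 11.15
eef_pos: [422.8, 59.1, 204.6]
tool_rot: [-3.141, -0.004, 2.978]
force: [-0.1, -0.1, 0.3]
width: 0.1
gripper_force: 0.0
```

```bash
python3 -c "
from h import *
snap('side','s2');snap('top','t2');snap('wrist','w2')
s=read_state();print(s['eef_pos'],s['tool_rot'],s['clock'])
rel(423,59.5,143,2.97)
print(proj('side0',[448,55,156.5]),proj('w2',[448,55,156.5]))
a=cv2.imread('pics/s2.png')[175:325,250:375]; a=cv2.resize(a,None,fx=3.2,fy=3.2,interpolation=2)
b=cv2.resize(cv2.imread('pics/w2.png')[0:400,140:440],None,fx=1.2,fy=1.2)
cv2.imwrite('pics/m2.png',np.hstack([a,b]))
"
```

```text
[423.11409577  59.00017763 204.77854149] [-3.14136476 -0.00325555  2.96908976] 11.3
d(cm) [-0.     0.049  6.178] a [-0.    -0.003 -0.001]
[298.17740886 248.36679149] [315.65094976 256.95395069]
```

View pics/m2.png

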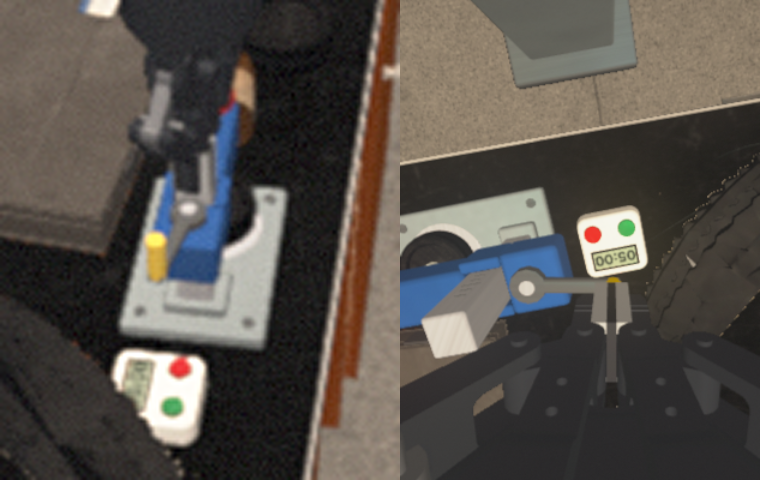

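```bash
python3 -c "
from h import *
for p in [[448,55,130],[442,55,130],[442,55,156],[436,55,156],[438,1,130],[423,59,205],[434,59,205]]: print(p,proj('w2',p))
print(tri(('side0',298.75,249.4),('w2',317,233)))
print(atz('w2',140+127/1.2,288/1.2,136))
"
```

```text
[448, 55, 130] [315.71235553 241.54829816]
[442, 55, 130] [314.39182667 234.3631323 ]
[442, 55, 156] [314.17196228 248.68937955]
[436, 55, 156] [312.66935001 240.6305397 ]
[438, 1, 130] [244.2599155  240.56527873]
[423, 59, 205] [314.96915155 254.06626639]
[434, 59, 205] [318.54393619 273.21878181]
[440.1373961   57.20012277 152.25374513]
[435.49170821   4.19427383 136.        ]
```

The side crop shows the post top at (298.7,249.4), where I predicted it, so the lever hasn't moved. I'll descend behind the post, then swing.

>>> send_rows --series '[{"ax":0,"ay":0,"az":0,"dx":0.3,"dy":0,"dz":2,"hand":1},{"ax":0,"ay":0,"az":0,"dx":0.3,"dy":0,"dz":4,"hand":1},{"ax":0,"ay":0,"az":0,"dx":0.3,"dy":0,"dz":5.5,"hand":1},{"ax":0,"ay":0,"az":0,"dx":0.3,"dy":0,"dz":6.1,"hand":1},{"ax":0,"ay":0,"az":0,"dx":0.3,"dy":0,"dz":6.1,"hand":1},{"ax":0,"ay":0,"az":0,"dx":0.3,"dy":0,"dz":6.1,"hand":1}]'

```text
clock: 11.9
eef_pos: [421.5, 59.9, 145.2]
tool_rot: [3.141, 0.0, 2.971]
force: [0.1, 0.4, -0.3]
width: 0.1
gripper_force: 0.0
```

```bash
cat >> h.py <<'E'
def arc(ths,off=17,z=143.5,piv=(437.5,2)):
    s=read_state(); print(s['eef_pos'],s['force'],s['clock'])
    for t in ths:
        w=t-0.03; u=np.array([np.sin(w),np.cos(w)]); tt=np.array([np.cos(w),-np.sin(w)])
        p=np.array(piv)+55*u-off*tt; print(t,end=' '); rel(p[0],p[1],z,np.pi-w,s)
E
python3 -c "
from h import *
arc([.2,.3,.4,.5,.6,.7,.8])"
```

```text
[421.50331273  59.93701726 145.1794575 ] [ 0.13428699  0.39112312 -0.34787692] 11.9
0.2 d(cm) [-0.857  0.061  0.168] a [ 0.     0.    -0.001]
0.3 d(cm) [-1.414  0.203  0.168] a [0.    0.    0.099]
0.4 d(cm) [-1.983  0.29   0.168] a [0.    0.    0.199]
0.5 d(cm) [-2.558  0.319  0.169] a [0.    0.    0.299]
0.6 d(cm) [-3.133  0.29   0.169] a [0.    0.    0.399]
0.7 d(cm) [-3.702  0.204  0.169] a [0.    0.    0.499]
0.8 d(cm) [-4.259  0.062  0.169] a [0.    0.    0.599]
```

>>> send_rows --series '[{"ax":0,"ay":0,"az":0,"dx":-0.85,"dy":0.05,"dz":0.1,"hand":1},{"ax":0,"ay":0,"az":0.1,"dx":-1.4,"dy":0.2,"dz":0.1,"hand":1},{"ax":0,"ay":0,"az":0.2,"dx":-2.0,"dy":0.3,"dz":0.1,"hand":1},{"ax":0,"ay":0,"az":0.3,"dx":-2.55,"dy":0.3,"dz":0.1,"hand":1},{"ax":0,"ay":0,"az":0.4,"dx":-3.15,"dy":0.3,"dz":0.1,"hand":1},{"ax":0,"ay":0,"az":0.5,"dx":-3.7,"dy":0.2,"dz":0.1,"hand":1},{"ax":0,"ay":0,"az":0.6,"dx":-4.25,"dy":0.05,"dz":0.1,"hand":1},{"ax":0,"ay":0,"az":0.6,"dx":-4.25,"dy":0.05,"dz":0.1,"hand":1}]'

```text
clock: 12.7
eef_pos: [464.2, 53.1, 144.4]
tool_rot: [3.141, 0.001, 2.37]
force: [-1.4, -0.2, 0.4]
width: 0.1
gripper_force: 0.4
```

```bash
python3 -c "
from h import *
arc([.8,.9,1.0,1.1,1.2,1.3,1.35])"
```

```text
[464.22721467  53.07886475 144.39880712] [-1.39665491 -0.17877525  0.38242474] 12.7
0.8 d(cm) [ 0.063 -0.028  0.09 ] a [ 0.001  0.001 -0.001]
0.9 d(cm) [-0.494  0.115  0.09 ] a [0.001 0.001 0.099]
1.0 d(cm) [-1.063  0.202  0.091] a [0.001 0.001 0.199]
1.1 d(cm) [-1.638  0.231  0.091] a [0.001 0.001 0.299]
1.2 d(cm) [-2.213  0.203  0.091] a [0.001 0.    0.399]
1.3 d(cm) [-2.782  0.117  0.092] a [0.001 0.    0.499]
1.35 d(cm) [-3.062  0.053  0.092] a [0.001 0.    0.549]
```

>>> send_rows --series '[{"ax":0,"ay":0,"az":0.1,"dx":-0.5,"dy":0.1,"dz":0,"hand":1},{"ax":0,"ay":0,"az":0.2,"dx":-1.05,"dy":0.2,"dz":0,"hand":1},{"ax":0,"ay":0,"az":0.3,"dx":-1.65,"dy":0.25,"dz":0,"hand":1},{"ax":0,"ay":0,"az":0.4,"dx":-2.2,"dy":0.2,"dz":0,"hand":1},{"ax":0,"ay":0,"az":0.45,"dx":-2.5,"dy":0.15,"dz":0,"hand":1},{"ax":0,"ay":0,"az":0.45,"dx":-2.5,"dy":0.15,"dz":0,"hand":1}]'

```text
clock: 13.3
eef_pos: [483.0, 38.3, 144.5]
tool_rot: [3.139, -0.001, 1.924]
force: [-1.6, 4.6, 3.0]
width: -0.0
gripper_force: 2.1
```

```bash
python3 -c "
from h import *
arc([1.25,1.3,1.35,1.4])
snap('side','s3');snap('wrist','w3');snap('top','t3')
a=cv2.resize(cv2.imread('pics/s3.png')[165:325,250:375],None,fx=3,fy=3,interpolation=2)
b=cv2.resize(cv2.imread('pics/w3.png')[0:400,120:440],None,fx=1.2,fy=1.2)
cv2.imwrite('pics/m3.png',np.hstack([a,b]))"
```

```text
[482.9810574   38.33566188 144.48616753] [-1.60682226  4.63048747  2.98702813] 13.3
1.25 d(cm) [-0.149 -0.02   0.098] a [ 0.002 -0.001  0.003]
1.3 d(cm) [-0.427  0.057  0.098] a [ 0.002 -0.001  0.053]
1.35 d(cm) [-0.707  0.12   0.098] a [ 0.002 -0.002  0.103]
1.4 d(cm) [-0.991  0.17   0.098] a [ 0.002 -0.002  0.153]
```

View pics/m3.png

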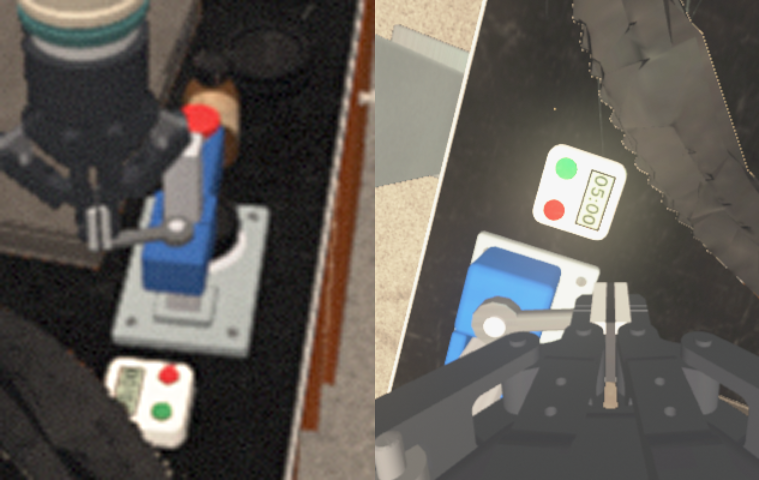

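The side view shows the lever lying nearly along +x, with the post behind the fingers at (100,225) in the crop. I'll push gently on to the stop.

>>> send_rows --series '[{"ax":0,"ay":0,"az":0.03,"dx":-0.2,"dy":0.02,"dz":0,"hand":1},{"ax":0,"ay":0,"az":0.05,"dx":-0.35,"dy":0.04,"dz":0,"hand":1},{"ax":0,"ay":0,"az":0.05,"dx":-0.45,"dy":0.06,"dz":0,"hand":1},{"ax":0,"ay":0,"az":0.05,"dx":-0.45,"dy":0.06,"dz":0,"hand":1}]'

```text
clock: 13.85
eef_pos: [485.5, 34.3, 144.5]
tool_rot: [3.139, -0.001, 1.875]
force: [-0.6, 5.1, 2.3]
width: -0.0
gripper_force: 2.5
```

>>> send_rows --series '[{"ax":0,"ay":0,"az":0,"dx":-0.1,"dy":0,"dz":0,"hand":1},{"ax":0,"ay":0,"az":0,"dx":-0.2,"dy":0,"dz":0,"hand":1},{"ax":0,"ay":0,"az":0,"dx":-0.2,"dy":0,"dz":0,"hand":1}]'

```text
clock: 14.15
eef_pos: [485.7, 33.8, 144.4]
tool_rot: [3.139, -0.003, 1.876]
force: [-0.9, 7.8, 2.3]
width: -0.1
gripper_force: 4.3
```

The lever is on its stop: the force is rising and the motion has stalled. I'll back off and rise.

>>> send_rows --series '[{"ax":0,"ay":0,"az":0,"dx":0.5,"dy":0,"dz":0,"hand":1},{"ax":0,"ay":0,"az":0,"dx":1.5,"dy":0,"dz":0,"hand":1},{"ax":0,"ay":0,"az":0,"dx":2,"dy":0,"dz":-0.5,"hand":1},{"ax":0,"ay":0,"az":0,"dx":2,"dy":0,"dz":-4,"hand":1},{"ax":0,"ay":0,"az":0,"dx":3,"dy":0,"dz":-8,"hand":1},{"ax":0,"ay":0,"az":0,"dx":6,"dy":0,"dz":-10,"hand":1},{"ax":0,"ay":0,"az":0,"dx":10,"dy":0,"dz":-10,"hand":1},{"ax":0,"ay":0,"az":0,"dx":10,"dy":0,"dz":-10,"hand":1},{"ax":0,"ay":0,"az":0,"dx":10,"dy":0,"dz":-10,"hand":1}]'

```text
clock: 15.05
eef_pos: [455.0, 126.8, 244.3]
tool_rot: [3.141, 0.001, 1.874]
force: [0.1, -0.6, -0.5]
width: -0.0
gripper_force: 0.0
```

```bash
python3 -c "
from h import *
snap('side','s4');snap('top','t4');s=read_state();print(s['eef_pos'],s['force'],s['clock'])
a=cv2.resize(cv2.imread('pics/s4.png')[165:325,250:375],None,fx=3,fy=3,interpolation=2)
b=cv2.resize(cv2.imread('pics/t4.png')[130:250,220:330],None,fx=3.5,fy=4)
cv2.imwrite('pics/m4.png',np.hstack([a,b]))"
```

```text
[455.45513422 125.08950234 243.74290478] [1.27759051 0.44481389 0.14997929] 15.15
```

View pics/m4.png

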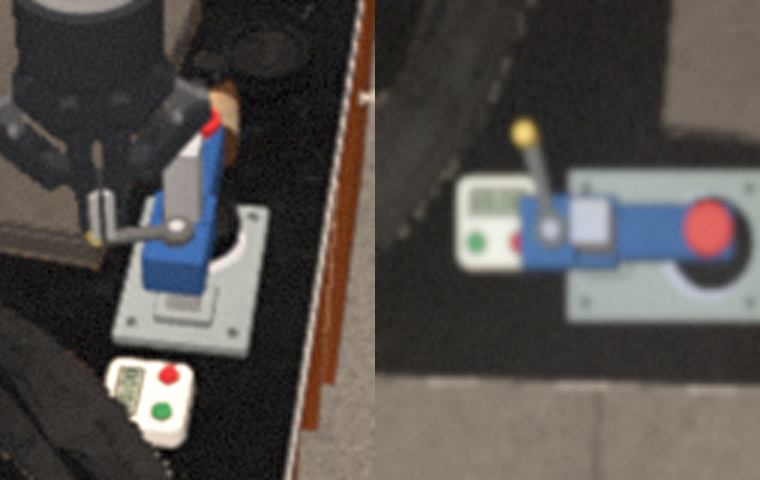

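Top view: the post at (524,132) and pin at (549,229) in the crop put the lever at about 1.3 rad. The box and timer haven't moved and the robot is clear.

```bash
python3 -c "
from h import *
print(finish_job())"
```

```text
the job is handed in; nothing more can be done
None
```

The job is handed in, with no verdict shown: I estimate the foot bears on the box with about 5 N (from the wrist force at the push), the lever is locked against its stop at about 1.3 rad, and the box, bottle and timer were not touched.

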